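# Lock the tool chest's lid stay and put the screwdriver away

### The arm

A 6-joint arm with a two-finger parallel gripper is mounted at the origin on a cart in front of the work surface, level with it; the furniture and walls round the work are solid. World frame = base frame: x ahead of the robot, y to its left, z up, the work surface at z = 0. Lengths are in m, angles in rad, forces in N, time in s.
With the tool pointing down it reaches from about 0.375 to 0.975 m from the base axis. Payload 3.8 kg.
Tool frame: the origin (TCP) lies midway between the tips of the shut fingers; the grasp point (between the pads) lies 19 mm behind it; z points along the fingers, y is the line along which they close (so a half turn about z gives the same grasp; the last joint's range is limited). The gripper opens to 85 mm and grips with 20 to 120 N. Pads are 22 mm wide; open, the fingers measure 114 mm over their backs; the gripper's body (76 mm by 85 mm) begins 54 mm behind the grasp point. The pads swing forward as they close: fully open they stand 13 mm farther back than shut.
Start: joints at [1.28, 0.264, 1.604, -0, 1.274, -0.037], TCP at [0.169, 0.653, 0.206] pointing down, gripper open.
Joint ranges: [-2.63, 2.63], [-0.94, 2.18], [0.31, 2.57], [-1.31, 4.45], [0, 2.66], [-2.55, 2.55]. Speed limits (rad/s): [2.57, 2.57, 3.14, 3.14, 3.14, 3.14].

### API

Orientations are given as a rotation vector (axis times angle).
In Python, from workcell import read_state, vision, ticket gives the robot as it stands. The module is installed in compiled form; this text tells all that it offers.
- The arm moves only by the tool jog_arm, never from a script. Its arguments are lists of equal length, an entry for each row: "turn": the turn, a rotation vector about the tool's x, y, z in rad, a list of three; "delta_pos": the shift along the tool's x, y, z in m, a list of three; "gripper": the finger opening in m, from 0 to 0.0854. In form: {"turn": [[rx, ry, rz], ...], "delta_pos": [[dx, dy, dz], ...], "gripper": [gripper, ...]}. A call has 1 to 20 rows; each row shifts and turns the commanded pose from where the row before left it, along the tool's axes as they then stand; what a row does not reach is not made up. A row lasts 1/12 s, in which the tool goes at most 41.7 mm and 7.16 degrees, less where a joint would pass 70% of its speed; a pose out of reach is approached as far as the arm can. A call with a gripper value outside its range is refused whole. The fingers move at their own pace and stop on an object; "grip_force" is the grip in N (left out, the last holds). Time passes only in rows, so rows that do not move let the fingers close. It gives the time, the measured TCP pose, the force, the opening and the grip force at its end, in the units of the state.
- read_state(): the state, without advancing time (a new reading comes with each control period).
- vision.read_camera(name): name is "scene" or "top" or "wrist"; returns the picture (420x560x3 uint8, red, green, blue); there is no depth.
- vision.calibration(name): a dict with "vfov" (degrees; the focal length in pixels is half the picture's height over the tangent of half this angle, whatever the lens; pixels are square), "cx", "cy" (the principal point, pixels), "R" (3x3) and "t" (3): a world point X has camera coordinates R X + t; the wrist camera has in their place "mount" (4x4, takes a point from camera to tool coordinates, whose origin is the TCP and whose axes are the flange's). Camera axes: x right, y down, z forward; pixel columns grow to the right and rows downward; lengths in m; the calibration is good to about 2 mm. A picture is of the moment at which its call begins: read the wrist's pose just before it. calibration takes no time and is no camera call.
- ticket.finish_job(): hands the job in; it is judged then, once.
The state is a dict: "time": time; "q": joint angles; "joint_vel": joint speeds; "joint_torque": joint torques, N m; "tool_pos": TCP position; "tcp_rot": TCP orientation; "wrist_force": force on the tool from outside, world axes, zero at the start; "torque": the same for the moment, N m; "width": opening from 0.0 (shut) to 1.0 (fully open); "grip_force": force on a finger pad.
Only numpy, scipy, OpenCV 4.12 (cv2) and the standard library are available. Lean on these libraries where they do the work, as an engineer would, in place of code of your own. Each camera call takes 0.05 s, during which the arm holds its last target. There are 200 camera calls.

### The job

Raise the lid of the plywood tool chest and push the elbow of its folding steel stay past straight until it seats against its stop, so that the lid stands open by itself. Prove the lock by pressing down on the lid's upper edge with about 10 N, and only then lay the red screwdriver lengthwise in the long felt-lined till along the front of the chest. Do not force the stay, do not let the lid slam, and leave the other things on the bench where they are.

Things in the scene. Friction and masses are not known exactly. Their poses are not given: they have to be found in the camera images.
- tool_chest: Plywood tool chest, fixed, 240 deep (x) x 360 wide (y) x 98 mm high, walls 10, 12 mm grip strips on its ends. Origin: centre of its underside; x to its back (hinge side, within 0.25 rad of world x), z up. Closed lid: 14 mm panel, 238 from hinge to front edge, its top 112 above the bench, a 9 mm high batten across its middle. Inside: till in front; behind it a deep well with a sanding block and a tape roll.
- lid_hinge (a point): Middle of the lid's hinge line, which runs along the chest's y at x = +115, z = +105 mm in the chest's frame. Axes as the chest's.
- chest_lid (a joint): Lid angle, rad: 0 closed, 1.40 with the stay straight (most it opens), 1.39 with the stay locked. The lid weighs about 0.5 kg (varies). Its hinges are stiff: raised beyond 1.1 rad it stays where it is left; lower, it may sink shut. While not locked, a push on its outside brings it down.
- lid_handle (a point): Centre of the round steel bar handle on the lid's top near its front edge: bar 12 mm thick along y, 98 mm clear between its posts, axis 39 mm above the lid's top. It lies 198 mm from the hinge line along the lid and 46 mm off it square to the lid, and swings on an arc about the hinge line; being round, the bar can turn between the fingers.
- stay_elbow (a joint): Opening of the stay's elbow, rad: 0 folded (lid closed), 1.37 at lid 1.15, 2.30 straps in line, 2.46 on its stop past straight (locked). It moves only with the lid: raising the lid unfolds it, pushing the elbow to the back raises the lid. Lifting the lid alone does not carry it past straight: push the elbow through to the back; up to about 12 N, easing off at straight, hard at the stop.
- stay: Folding steel stay inside the chest's right-hand end wall, in the plane y = -146 mm of the chest: two straps, each 69 mm between pins, joined at the elbow. Origin: its foot pin on the chest, at x = +53, z = +83 mm in the chest's frame. The upper strap's head is pinned under the lid. The lid's weight keeps a locked stay on its stop.
- elbow_roller (a point): Centre of the red roller on the stay's elbow: 20 mm diameter, 32 long along y, on the inner side of the straps (y = -129 in the chest's frame). It circles the foot pin at 69 mm. Chest frame (x, z), mm: folded (18, 23); at lid 1.15 (22, 144); straight (66, 151); locked (71, 150). The raised lid leans over it from behind: come with tilted fingers, tips to the back.
- till (a point): Centre of the till's felt floor, 58 mm above the chest's underside and 40 mm below the rim; axes as the chest's. The till is 95 mm wide (x) and 340 mm long (y), bounded in front and at the ends by the chest's walls and behind by a 16 mm high ledge.
- screwdriver: Red-handled screwdriver lying on the bench to the left of the chest, 229 mm long along its y axis, 0.09 kg. Origin: below the middle of its length, on its underside. Handle 28 mm thick and 29 mm high, from y = +19 to +115 mm; steel blade 6 mm thick on the -y side, down to y = -115.
- glue_bottle: Bystander: light blue bottle, 61 mm diameter, 214 mm high, origin under its centre.
- mug: Bystander: white mug, 83 mm diameter, 93 mm high, origin under its centre.
- try_square: Bystander: wood and steel try square, 110 x 169 x 16 mm, lying on the bench right of the chest, origin under its centre.
- duct_tape: Bystander: grey roll of tape, 103 mm diameter, 48 mm high, origin under its centre.
- pencil: Bystander: green pencil, 136 mm long, 7 mm thick, origin under its centre.

How it is judged:
On the way, in this order (a step that is already met when the one before it is completed fails the run):
1. the lid is up and its stay is locked past straight, with nothing of the robot touching lid or stay (value of joint stay_elbow above 2.38 rad and value of joint chest_lid above 1.2 rad and contact force between each of the fingers, the arm and stay below 0.5 N and contact force between each of the fingers, the arm and chest_lid below 0.5 N), for 0.5 s.
2. the lock is proved: the fingers bear on the lid with over 7 N and the stay stays locked (value of joint stay_elbow above 2.38 rad and value of joint chest_lid above 1.2 rad and contact force between the fingers and chest_lid above 7 N), for 0.2 s.
3. the screwdriver lies lengthwise in the till, let go, with the stay still locked (value of joint stay_elbow above 2.38 rad and value of joint chest_lid above 1.2 rad and x of screwdriver in the frame of till between -0.05 and 0.05 m and z of screwdriver in the frame of till between -0.01 and 0.036 m and angle between the y axis of screwdriver and the y axis of tool_chest, either way round below 0.3 rad and angle between screwdriver's own y axis and vertical between 1.4 and 1.74 rad and linear speed of screwdriver below 0.02 m/s and contact force between the fingers and screwdriver below 0.3 N), for 0.3 s.
At the end, for the whole second after the job is handed in: The stay reads over 2.38 rad (0.08 past straight), the lid stands still at over 1.2 rad, and the screwdriver lies released and at rest on the till floor: origin within 50 mm of the till centre in x, under 36 mm above the felt, level to 0.17 rad, along the till to 0.3 rad (all of step 3 and velocity of joint chest_lid between -0.1 and 0.1 rad/s); the robot touches nothing.
It fails at once if the stay is forced (over 50 N from the fingers) (contact force between the fingers and stay above 50 N).
It fails at once if the lid slams (falls faster than 2.5 rad/s) (velocity of joint chest_lid below -2.5 rad/s).
It fails at once if a bystander is moved by more than 30 mm (distance of any of glue_bottle, mug, try_square, duct_tape, pencil from where it was at the start of the episode above 0.03 m).
It also fails if it takes over 72 s, if anything falls off the work surface, if the arm or the gripper's body presses on something with over 40 N, if the wrist force passes 120 N, or if a joint passes its speed limit or range.

## Working session

There is one attempt and no reset: what is moved stays moved. The work goes in short steps, Python scripts to look and compute and a tool call to move; the robot and the scene stay as the last step left them, time stands still between calls to the robot, and variables do not carry over. Pictures are saved under pics/ and viewed, at most 10 in all, crops included, and the job is handed in when it is done.

Besides the shell and the picture viewer there is one more tool, called after "Request:" as name(argument=value, ...) on one line, values as JSON. jog_arm: Moves the arm, as the interface text tells. Its arguments: {"type":"object","properties":{"turn":{"type":"array","items":{"type":"array","items":{"type":"number"}}},"delta_pos":{"type":"array","items":{"type":"array","items":{"type":"number"}}},"gripper":{"type":"array","items":{"type":"number"}},"grip_force":{"type":"number"}},"required":["turn","delta_pos","gripper"]}

```bash
mkdir -p pics
python3 - <<'E'
from workcell import read_state, vision
import cv2,numpy as np
np.set_printoptions(precision=4,suppress=True)
s=read_state(); print(s)
for n in("scene","top","wrist"):
    c=vision.calibration(n); print(n,c)
    im=vision.read_camera(n); cv2.imwrite(f"pics/{n}0.png",im[:,:,::-1])
E
```

```text
{'time': 0.0, 'q': array([ 1.2801,  0.2648,  1.6054,  0.    ,  1.2737, -0.037 ]), 'joint_vel': array([0.0009, 0.0007, 0.0005, 0.    , 0.0006, 0.0021]), 'joint_torque': array([ -0.    , -51.5115, -36.7315,  -0.    ,   0.0132,  -0.    ]), 'tool_pos': array([0.1692, 0.6526, 0.2046]), 'tcp_rot': array([-0.3974, -3.116 ,  0.0034]), 'wrist_force': array([-0.5438, -0.1292, -0.361 ]), 'torque': array([-0.0234,  0.0068, -0.0259]), 'grip_force': 0.0, 'width': 1.0019214166522967}
scene {'vfov': 55.6588073956438, 'cx': 281.14766783361796, 'cy': 206.7096003884424, 'R': array([[ 0.8794, -0.476 ,  0.005 ],
       [-0.366 , -0.6828, -0.6324],
       [ 0.3044,  0.5543, -0.7747]]), 't': array([-0.4556,  0.3146,  1.3171])}
top {'vfov': 46.60165544591277, 'cx': 278.94212793195027, 'cy': 208.13878077410465, 'R': array([[-0.0161, -0.9999,  0.0047],
       [-0.9948,  0.0156, -0.1006],
       [ 0.1005, -0.0063, -0.9949]]), 't': array([0.0644, 0.5267, 1.7396])}
wrist {'vfov': 59.647383753693056, 'cx': 275.9799646120578, 'cy': 206.46953782893038, 'mount': array([[-0.0004, -0.9508, -0.3097,  0.0796],
       [ 1.    , -0.0005,  0.0003, -0.0012],
       [-0.0004, -0.3097,  0.9508, -0.1677],
       [ 0.    ,  0.    ,  0.    ,  1.    ]])}
```

View pics/top0.png

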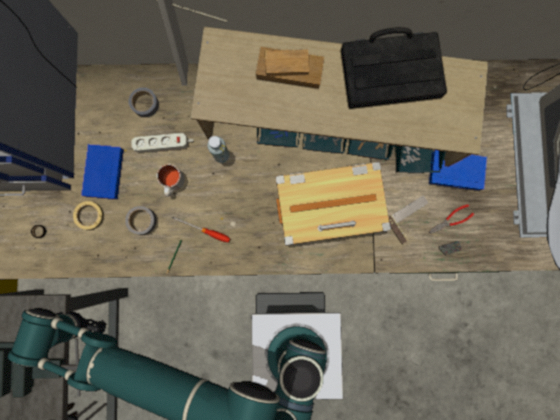

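View pics/scene0.png

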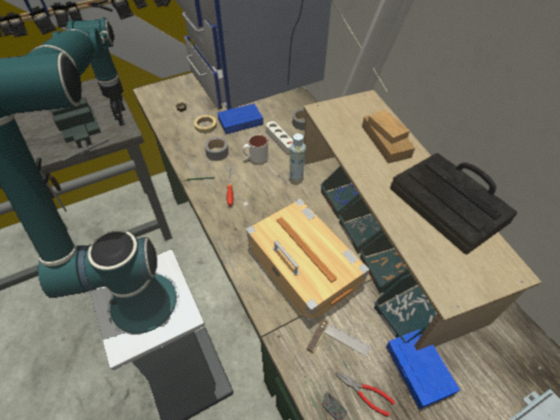

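The top view shows the chest at about (333,204), handle at (338,226), screwdriver at (217,235) with its red handle to the right, and the bystanders clear to the left and right. The scene view agrees: the lid is closed, handle at (287,258), screwdriver at (230,190). Next I measure edges on an enlarged crop.

```bash
cat > h.py <<'E'
import numpy as np,cv2
from workcell import read_state, vision
from scipy.spatial.transform import Rotation as Ro
np.set_printoptions(precision=4,suppress=True)
def ray(n,uv):
    c=vision.calibration(n); f=210/np.tan(np.radians(c['vfov']/2))
    d=np.array([(uv[0]-c['cx'])/f,(uv[1]-c['cy'])/f,1.])
    if 'mount' in c:
        s=read_state(); M=c['mount']; R=Ro.from_rotvec(s['tcp_rot']).as_matrix()
        return R@M[:3,3]+s['tool_pos'], R@M[:3,:3]@d
    R=np.array(c['R']);t=np.array(c['t']); return -R.T@t, R.T@d
def onz(n,uv,z):
    o,d=ray(n,uv); return o+d*(z-o[2])/d[2]
def proj(n,X):
    c=vision.calibration(n); f=210/np.tan(np.radians(c['vfov']/2)); p=np.array(c['R'])@X+c['t']
    return np.array([c['cx']+f*p[0]/p[2],c['cy']+f*p[1]/p[2]])
def tri(a,b):
    (o1,d1),(o2,d2)=ray(*a),ray(*b)
    s=np.linalg.lstsq(np.c_[d1,-d2],o2-o1,rcond=None)[0]
    p,q=o1+d1*s[0],o2+d2*s[1]; return (p+q)/2,np.linalg.norm(p-q)
E
python3 - <<'E'
from h import *
im=cv2.imread('pics/top0.png'); hsv=cv2.cvtColor(im,cv2.COLOR_BGR2HSV)
m=cv2.inRange(hsv,(10,90,120),(35,255,255)); m[:150]=0;m[260:]=0;m[:,:265]=0;m[:,395:]=0
m=cv2.morphologyEx(m,cv2.MORPH_CLOSE,np.ones((5,5)))
cs=max(cv2.findContours(m,0,2)[0],key=cv2.contourArea); r=cv2.minAreaRect(cs); print(r)
b=cv2.boxPoints(r); P=np.array([onz('top',p,.112) for p in b]); print(b,P,np.linalg.norm(np.diff(P,axis=0),axis=1))
for n,box in(('top',(190,220,240,250)),('scene',(220,180,240,215))):
    I=cv2.imread(f'pics/{n}0.png'); h=cv2.cvtColor(I,cv2.COLOR_BGR2HSV)
    k=cv2.inRange(h,(0,150,90),(8,255,255))|cv2.inRange(h,(172,150,90),(180,255,255))
    q=np.zeros_like(k); x0,y0,x1,y1=box; q[y0:y1,x0:x1]=k[y0:y1,x0:x1]
    pts=np.argwhere(q)[:,::-1].astype(float); c=pts.mean(0); w,V=np.linalg.eigh(np.cov(pts.T)); pr=(pts-c)@V[:,1]
    e=[c+V[:,1]*t for t in(pr.min(),pr.max())]
    print(n,len(pts),c,'ctr',onz(n,c,.0145),'ends',[onz(n,x,.0145) for x in e])
a=cv2.resize(im[150:260,190:400],None,fx=3.8,fy=3.8,interpolation=cv2.INTER_CUBIC)
cv2.imwrite('pics/crop0.png',a)
E
```

```text
((330.9599914550781, 202.72000122070312), (69.86214447021484, 110.02580261230469), 81.8698959350586)
[[271.56 175.92]
 [380.48 160.36]
 [390.36 229.52]
 [281.44 245.08]] [[ 0.6317  0.0804  0.112 ]
 [ 0.6807 -0.2997  0.112 ]
 [ 0.4392 -0.3248  0.112 ]
 [ 0.3919  0.0501  0.112 ]] [0.3833 0.2428 0.3778]
top 168 [217.0179 235.1071] ctr [0.4341 0.2819 0.0145] ends [array([0.4162, 0.2385, 0.0145]), array([0.4525, 0.3265, 0.0145])]
scene 99 [229.5657 195.5657] ctr [0.4345 0.2798 0.0145] ends [array([0.4548, 0.3277, 0.0145]), array([0.4154, 0.2345, 0.0145])]
```

View pics/crop0.png

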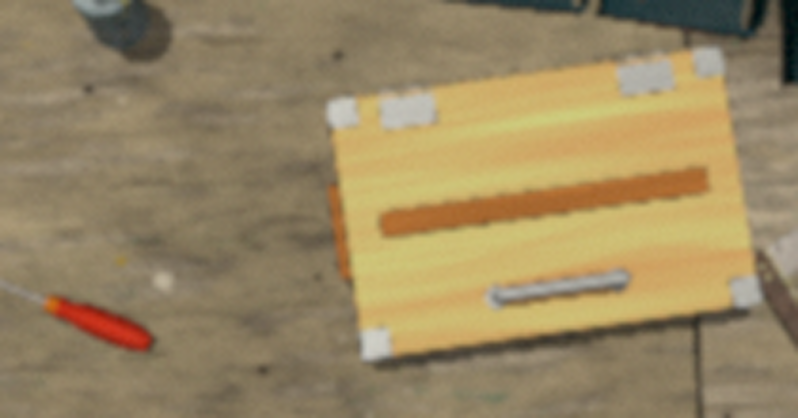

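Run:
```python
from h import *
f=lambda p:(np.array(p)+.5)/3.8-.5+[190,150]
C={k:onz('top',f(p),.112)[:2] for k,p in dict(TL=(328,98),TR=(721,47),BR=(760,305),BL=(364,363)).items()}
print(C); 
for a,b in('TL','TR'),('BL','BR'),('TL','BL'),('TR','BR'): 
    d=C[a]-C[b]; print(a,b,np.linalg.norm(d),np.arctan2(d[1],d[0]))
hm=[onz('top',f(p),.151) for p in((494,297),(625,280))]; print('handle',hm,np.mean(hm,0))
yaws=[np.arctan2(*-(d:=C[a]-C[b])[[0]],d[1]) for a,b in(('TL','TR'),('BL','BR'))]+[np.arctan2(*(d:=C[a]-C[b])[::-1]) for a,b in(('TL','BL'),('TR','BR'))]
print('yaws',yaws)
y=np.mean(yaws); R=np.array([[np.cos(y),-np.sin(y)],[np.sin(y),np.cos(y)]])
fm=(C['BL']+C['BR'])/2; bm=(C['TL']+C['TR'])/2
print('yaw',y,'chest from front',fm+R@[.123,0],'from back (hinge x115?)',bm-R@[.115,0],'from handle',np.mean(hm,0)[:2]+R@[.083,0])
I=cv2.imread('pics/scene0.png'); cv2.imwrite('pics/crop1.png',cv2.resize(I[190:325,235:375],None,fx=4,fy=4,interpolation=cv2.INTER_CUBIC))
for nm,X in dict(c=np.mean(hm,0)).items(): print(proj('scene',X))
```

```text
{'TL': array([0.6332, 0.0651]), 'TR': array([ 0.675 , -0.2957]), 'BR': array([ 0.438 , -0.3222]), 'BL': array([0.3914, 0.0365])}
TL TR 0.3632078081926959 1.6860363721385316
BL BR 0.361708041932045 1.6998108514270307
TL BL 0.24346361453238022 0.11793934625201002
TR BR 0.2384821573754741 0.11156303438795392
handle [array([ 0.4467, -0.0785,  0.151 ]), array([ 0.4599, -0.1946,  0.151 ])] [ 0.4533 -0.1366  0.151 ]
yaws [np.float64(0.11524004534363497), np.float64(0.12901452463213403), np.float64(0.11793934625201002), np.float64(0.11156303438795392)]
yaw 0.11843923765393324 chest from front [ 0.5368 -0.1283] from back (hinge x115?) [ 0.5399 -0.1288] from handle [ 0.5357 -0.1267]
[283.9152 252.8555]
```

View pics/crop1.png

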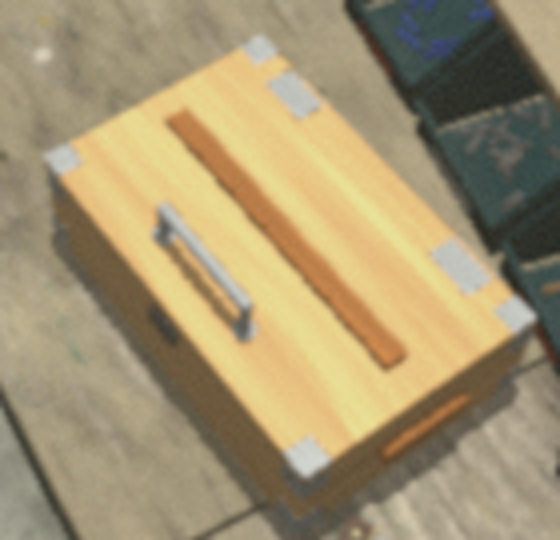

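Run:
```python
from h import *
f=lambda p:(np.array(p)+.5)/3.8-.5+[190,150]
g=lambda p:(np.array(p)+.5)/4-.5+[235,190]
print(tri(('top',f((559.5,288.5))),('scene',g((205,252)))))
T=dict(TL=(328,98),TR=(721,47),BR=(760,305),BL=(364,363)); S=dict(TL=(258,36),TR=(535,315),BR=(298,478),BL=(45,152))
for k in T: print(k,onz('scene',g(S[k]),.112), tri(('top',f(T[k])),('scene',g(S[k]))))
```

```text
(array([ 0.4562, -0.1377,  0.1508]), np.float64(0.006271745306600386))
TL [0.6271 0.0643 0.112 ] (array([0.6313, 0.0661, 0.1084]), np.float64(0.0052658130565659544))
TR [ 0.6756 -0.2941  0.112 ] (array([ 0.6744, -0.2951,  0.1144]), np.float64(9.391553245605165e-05))
BR [ 0.437  -0.3236  0.112 ] (array([ 0.4379, -0.3227,  0.1094]), np.float64(0.000407017132112901))
BL [0.3993 0.0373 0.112 ] (array([0.3947, 0.0355, 0.1162]), np.float64(0.007189946145134136))
```

```bash
cat >> h.py <<'E'
C0=np.array([.537,-.1285,0]); YAW=.117
Rc=Ro.from_euler('z',YAW).as_matrix()
def W(x,y,z): return C0+Rc@np.array([x,y,z])
def go(target,Rt=None,pos=None):
    """shift in present tool axes, then turn (rotvec in tool axes)"""
    s=read_state(); R=Ro.from_rotvec(s['tcp_rot']).as_matrix(); p=s['tool_pos']
    print('at',p,'t',s['time'],'F',s['wrist_force'],'w',s['width'],'q',s['q'])
    print('shift in tool',R.T@(np.array(target)-p), 'world',np.array(target)-p)
    if Rt is not None:
        print('turn',Ro.from_matrix(R.T@Rt).as_rotvec(),' shift after turn',Rt.T@(np.array(target)-p))
    print('tool axes in chest\n',Rc.T@R)
def down(yaw):  # tool z down, tool y at world heading yaw
    y=np.array([np.cos(yaw),np.sin(yaw),0]); z=np.array([0,0,-1.]); return np.c_[np.cross(y,z),y,z]
E
python3 - <<'E'
from h import *
go([.42,.35,.28],down(YAW)); go([.42,.35,.28],down(YAW+np.pi)); go(W(-.083,0,.20))
E
```

```text
at [0.1693 0.6528 0.2049] t 0.15 F [ 0.243   0.0883 -0.0354] w 0.9961546928774069 q [ 1.2801  0.2646  1.605  -0.      1.2737 -0.0369]
shift in tool [-0.3187 -0.2303 -0.0748] world [ 0.2507 -0.3028  0.0751]
turn [-0.0016  0.001   1.2   ]  shift after turn [-0.33    0.2136 -0.0751]
tool axes in chest
 [[-0.932   0.3623 -0.0007]
 [ 0.3623  0.932  -0.0016]
 [ 0.0001 -0.0017 -1.    ]]
at [0.1693 0.6528 0.2049] t 0.15 F [ 0.243   0.0883 -0.0354] w 0.9961546928774069 q [ 1.2801  0.2646  1.605  -0.      1.2737 -0.0369]
shift in tool [-0.3187 -0.2303 -0.0748] world [ 0.2507 -0.3028  0.0751]
turn [-0.0011 -0.0017 -1.9416]  shift after turn [ 0.33   -0.2136 -0.0751]
tool axes in chest
 [[-0.932   0.3623 -0.0007]
 [ 0.3623  0.932  -0.0016]
 [ 0.0001 -0.0017 -1.    ]]
at [0.1693 0.6528 0.2049] t 0.15 F [ 0.243   0.0883 -0.0354] w 0.9961546928774069 q [ 1.2801  0.2646  1.605  -0.      1.2737 -0.0369]
shift in tool [-0.4747 -0.694   0.006 ] world [ 0.2852 -0.791  -0.0049]
tool axes in chest
 [[-0.932   0.3623 -0.0007]
 [ 0.3623  0.932  -0.0016]
 [ 0.0001 -0.0017 -1.    ]]
```

Request:
jog_arm(turn=[[0,0,0],[0,0,0],[0,0,0],[0,0,0],[0,0,0],[0,0,0],[0,0,0],[0,0,0],[0,0,0],[0,0,0],[0,0,0.12],[0,0,0.12],[0,0,0.12],[0,0,0.12],[0,0,0.12],[0,0,0.12],[0,0,0.12],[0,0,0.12],[0,0,0.12],[0,0,0.12]], delta_pos=[[-0.032,-0.023,-0.0075],[-0.032,-0.023,-0.0075],[-0.032,-0.023,-0.0075],[-0.032,-0.023,-0.0075],[-0.032,-0.023,-0.0075],[-0.032,-0.023,-0.0075],[-0.032,-0.023,-0.0075],[-0.032,-0.023,-0.0075],[-0.032,-0.023,-0.0075],[-0.032,-0.023,-0.0075],[0,0,0],[0,0,0],[0,0,0],[0,0,0],[0,0,0],[0,0,0],[0,0,0],[0,0,0],[0,0,0],[0,0,0]], gripper=[0.085,0.085,0.085,0.085,0.085,0.085,0.085,0.085,0.085,0.085,0.085,0.085,0.085,0.085,0.085,0.085,0.085,0.085,0.085,0.085])

```text
time: 1.82
tool_pos: [0.4212, 0.3502, 0.2805]
tcp_rot: [-2.095, -2.341, 0.001]
wrist_force: [0.2, 0.3, -0.6]
width: 0.998
grip_force: 0.0
```

Run:
```python
from h import *
go(W(-.083,-.008,.21),down(YAW))
print(W(-.083,0,.151))
```

```text
at [0.4212 0.3502 0.2805] t 1.8167 F [ 0.1548  0.2741 -0.6485] w 0.9984575691738161 q [ 0.6481 -0.0154  1.7795 -0.      1.3782  0.5371]
shift in tool [-0.497  -0.0209  0.0707] world [ 0.0343 -0.4963 -0.0705]
turn [-0.0007  0.0004 -0.006 ]  shift after turn [-0.4969 -0.0239  0.0705]
tool axes in chest
 [[ 0.006   1.     -0.0007]
 [ 1.     -0.006  -0.0004]
 [-0.0004 -0.0007 -1.    ]]
[ 0.4546 -0.1382  0.151 ]
```

Request:
jog_arm(turn=[[0,0,0],[0,0,0],[0,0,0],[0,0,0],[0,0,0],[0,0,0],[0,0,0],[0,0,0],[0,0,0],[0,0,0],[0,0,0],[0,0,0],[0,0,0],[0,0,0]], delta_pos=[[-0.035,-0.0015,0.005],[-0.035,-0.0015,0.005],[-0.035,-0.0015,0.005],[-0.035,-0.0015,0.005],[-0.035,-0.0015,0.005],[-0.035,-0.0015,0.005],[-0.035,-0.0015,0.005],[-0.035,-0.0015,0.005],[-0.035,-0.0015,0.005],[-0.035,-0.0015,0.005],[-0.035,-0.0015,0.005],[-0.035,-0.0015,0.005],[-0.035,-0.0015,0.005],[-0.035,-0.0015,0.005]], gripper=[0.06,0.06,0.06,0.06,0.06,0.06,0.06,0.06,0.06,0.06,0.06,0.06,0.06,0.06])

```text
time: 2.98
tool_pos: [0.4574, -0.1404, 0.2106]
tcp_rot: [2.088, 2.347, 0.0]
wrist_force: [0.6, 0.7, 0.4]
width: 0.705
grip_force: 0.0
```

Run:
```python
from h import *
go(W(-.083,0,.132),down(YAW))
im=vision.read_camera('wrist'); cv2.imwrite('pics/w1.png',im[:,:,::-1])
```

```text
at [ 0.4574 -0.1404  0.2106] t 2.9833 F [0.6272 0.6938 0.3693] w 0.7049772973877901 q [-0.35   -0.1179  2.0034  0.0001  1.256  -0.4668]
shift in tool [ 0.0025 -0.0025  0.0786] world [-0.0028  0.0022 -0.0786]
turn [ 0.0001 -0.     -0.0002]  shift after turn [ 0.0025 -0.0025  0.0786]
tool axes in chest
 [[ 0.0002  1.      0.0001]
 [ 1.     -0.0002  0.    ]
 [ 0.      0.0001 -1.    ]]
```

View pics/w1.png

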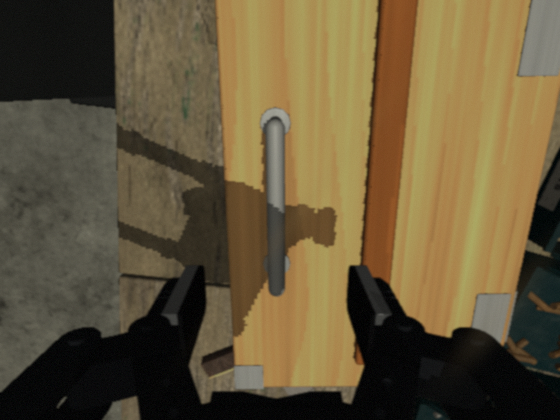

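The wrist view shows the bar from (275,122) to (277,292), centred in column between the fingers, which stand at columns 204 and 350.

Run:
```python
from h import *
for uv in((275,125),(277,290)): print(Rc.T@(onz('wrist',uv,.151)-C0))
for uv in((220,50),(240,385)): print('front edge',Rc.T@(onz('wrist',uv,.112)-C0))
```

```text
[-0.0823  0.0483  0.151 ]
[-0.0814 -0.0654  0.151 ]
front edge [-0.119   0.0936  0.112 ]
front edge [-0.1151 -0.1871  0.112 ]
```

Request:
jog_arm(turn=[[0,0,0],[0,0,0],[0,0,0],[0,0,0],[0,0,0],[0,0,0],[0,0,0],[0,0,0],[0,0,0]], delta_pos=[[0,-0.0015,0.026],[0,0,0.026],[0,0,0.0265],[0,0,0],[0,0,0],[0,0,0],[0,0,0],[0,0,0],[0,0,0]], gripper=[0.06,0.06,0.06,0.06,0.0,0.0,0.0,0.0,0.0], grip_force=40)

```text
time: 3.78
tool_pos: [0.4575, -0.1392, 0.1341]
tcp_rot: [2.086, 2.346, 0.002]
wrist_force: [0.1, 0.7, 0.4]
width: 0.006
grip_force: 0.0
```

```bash
sed -i 's/^C0=.*/C0=np.array([.539,-.132,0]); YAW=.120/' h.py
python3 - <<'E'
from h import *
s=read_state(); print(s['width'],s['grip_force'],s['wrist_force'],s['tool_pos'], Rc.T@(s['tool_pos']-C0))
# arc increments in chest axes per 0.1 rad
hp=lambda t: np.array([-.198*np.cos(t)+.046*np.sin(t), .198*np.sin(t)+.046*np.cos(t)])
T=np.linspace(0,1.3,27)
P=np.array([hp(t) for t in T]); D=np.diff(P,axis=0)
for t,d in zip(T[1:],D): print('%.2f'%t, 'dtool y %.4f z %.4f'%(d[0],-d[1]))
E
```

```text
0.0059686907214581714 0.0 [0.1437 0.7249 0.3596] [ 0.4575 -0.1392  0.1341] [-0.0817  0.0027  0.1341]
0.05 dtool y 0.0025 z -0.0098
0.10 dtool y 0.0030 z -0.0097
0.15 dtool y 0.0035 z -0.0095
0.20 dtool y 0.0040 z -0.0093
0.25 dtool y 0.0045 z -0.0091
0.30 dtool y 0.0049 z -0.0089
0.35 dtool y 0.0053 z -0.0086
0.40 dtool y 0.0058 z -0.0084
0.45 dtool y 0.0062 z -0.0081
0.50 dtool y 0.0066 z -0.0078
0.55 dtool y 0.0070 z -0.0074
0.60 dtool y 0.0073 z -0.0071
0.65 dtool y 0.0077 z -0.0067
0.70 dtool y 0.0080 z -0.0063
0.75 dtool y 0.0083 z -0.0059
0.80 dtool y 0.0086 z -0.0055
0.85 dtool y 0.0088 z -0.0050
0.90 dtool y 0.0091 z -0.0046
0.95 dtool y 0.0093 z -0.0041
1.00 dtool y 0.0095 z -0.0037
1.05 dtool y 0.0097 z -0.0032
1.10 dtool y 0.0098 z -0.0027
1.15 dtool y 0.0099 z -0.0022
1.20 dtool y 0.0100 z -0.0017
1.25 dtool y 0.0101 z -0.0012
1.30 dtool y 0.0101 z -0.0007
```

Run:
```python
from h import *
w=vision.read_camera('wrist'); s=vision.read_camera('scene')
a=cv2.resize(s[180:330,215:385],None,fx=2.8,fy=2.8,interpolation=cv2.INTER_CUBIC)
b=cv2.resize(w[100:,100:460],None,fx=.9,fy=.9); h=max(a.shape[0],b.shape[0])
p=lambda i:np.pad(i,((0,h-i.shape[0]),(0,0),(0,0)))
cv2.imwrite('pics/c2.png',np.hstack([p(a),p(b)])[:,:,::-1])
```

```text
(no output)
```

View pics/c2.png

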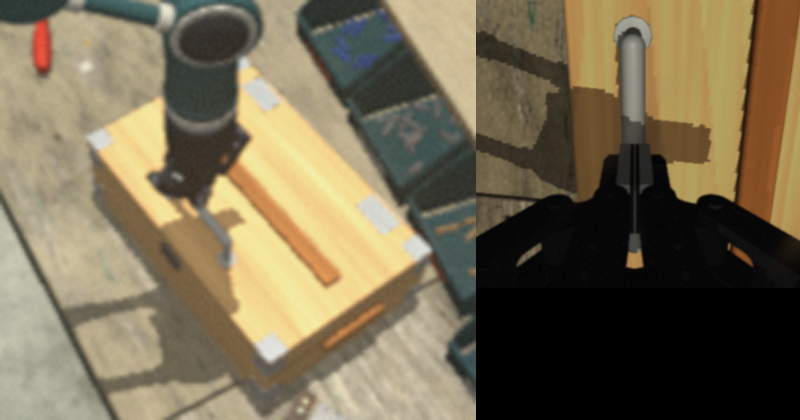

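The combined view shows the fingers on the bar's middle, bar end at (632,35) in the wrist crop, but the opening reads shut. I'll test this with a small lift along the arc.

Request:
jog_arm(turn=[[0,0,0],[0,0,0],[0,0,0]], delta_pos=[[0,0.001,-0.004],[0,0.001,-0.004],[0,0,0]], gripper=[0.0,0.0,0.0], grip_force=40)

```text
time: 4.13
tool_pos: [0.4594, -0.1389, 0.1417]
tcp_rot: [2.086, 2.346, 0.001]
wrist_force: [0.2, 0.8, 1.2]
width: 0.004
grip_force: 0.0
```

Run:
```python
from h import *
s=read_state(); print(s['width'],s['grip_force'],s['wrist_force'],s['tool_pos'])
w=vision.read_camera('wrist')
a=cv2.resize(w[130:400,180:380],None,fx=2.2,fy=2.2,interpolation=cv2.INTER_CUBIC)
a=np.clip(a.astype(float)*1.8,0,255).astype(np.uint8)
cv2.imwrite('pics/c3.png',a[:,:,::-1])
```

```text
0.004372273313344457 0.0 [0.1881 0.7542 1.1641] [ 0.4594 -0.1389  0.1417]
```

View pics/c3.png

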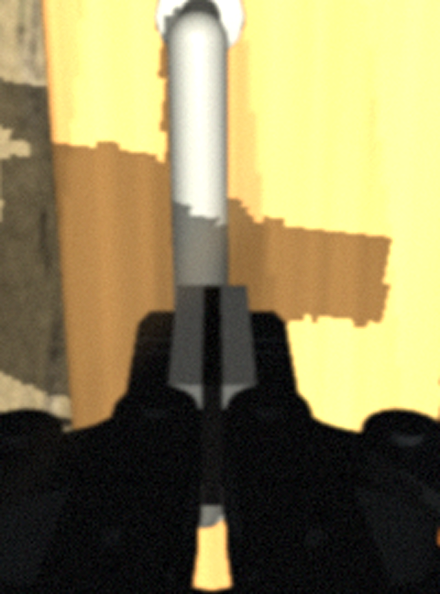

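Request:
jog_arm(turn=[[0,0,0],[0,0,0],[0,0,0]], delta_pos=[[0,-0.001,0.003],[0,-0.001,0.003],[0,0,0.002]], gripper=[0.0,0.0,0.0])

```text
time: 4.43
tool_pos: [0.4556, -0.1387, 0.1316]
tcp_rot: [-2.087, -2.347, 0.001]
wrist_force: [-0.4, -0.1, 0.5]
width: 0.003
grip_force: 0.6
```

Request:
jog_arm(turn=[[0,0,0],[0,0,0]], delta_pos=[[0,0,0.002],[0,0,0.002]], gripper=[0.0,0.0])

```text
time: 4.6
tool_pos: [0.456, -0.1388, 0.1311]
tcp_rot: [-2.087, -2.346, 0.001]
wrist_force: [-12.9, 5.1, 32.5]
width: -0.005
grip_force: 16.5
```

The contact at TCP z=0.131 and the picture both say the real tips stop short of where I assumed relative to the bar. I'll reopen above it, go deeper carefully and close again.

Request:
jog_arm(turn=[[0,0,0],[0,0,0],[0,0,0],[0,0,0],[0,0,0],[0,0,0],[0,0,0],[0,0,0]], delta_pos=[[0,0,-0.015],[0,0,0],[0,0,0],[0,0,0],[0,0,0.01],[0,0,0.01],[0,0,0.01],[0,0,0]], gripper=[0.04,0.04,0.04,0.04,0.04,0.04,0.04,0.04])

```text
time: 5.27
tool_pos: [0.4535, -0.1379, 0.1095]
tcp_rot: [-2.084, -2.343, 0.004]
wrist_force: [-0.3, -0.3, 0.3]
width: 0.464
grip_force: 0.0
```

Request:
jog_arm(turn=[[0,0,0],[0,0,0],[0,0,0],[0,0,0],[0,0,0]], delta_pos=[[0,0,0],[0,0,0],[0,0,0],[0,0,0],[0,0,0]], gripper=[0,0,0,0,0], grip_force=30)

```text
time: 5.68
tool_pos: [0.4569, -0.1388, 0.1134]
tcp_rot: [2.087, 2.347, 0.001]
wrist_force: [3.7, 0.2, -4.7]
width: 0.123
grip_force: 29.3
```

Run:
```python
from h import *
print(tri(('top',(193,126)),('scene',(304,104))), tri(('top',(483,148)),('scene',(538,284))))
for z in(.2,.3,.4): print(onz('top',(330,136),z))
```

```text
(array([0.7683, 0.3132, 0.3155]), np.float64(0.02521420298170599)) (array([ 0.6986, -0.5802,  0.4748]), np.float64(0.17697925126207106))
[ 0.7478 -0.116   0.2   ]
[ 0.7227 -0.1044  0.3   ]
[ 0.6976 -0.0928  0.4   ]
```

Request:
jog_arm(turn=[[0,0,0],[0,0,0],[0,0,0],[0,0,0],[0,0,0],[0,0,0]], delta_pos=[[0,0.0025,-0.0098],[0,0.003,-0.0097],[0,0.0035,-0.0095],[0,0.004,-0.0093],[0,0.0045,-0.0091],[0,0.0049,-0.0089]], gripper=[0,0,0,0,0,0])

```text
time: 6.18
tool_pos: [0.4781, -0.1361, 0.1697]
tcp_rot: [-2.087, -2.346, 0.002]
wrist_force: [2.8, -0.8, -8.4]
width: 0.123
grip_force: 29.3
```

Request:
jog_arm(turn=[[0,0,0],[0,0,0],[0,0,0],[0,0,0],[0,0,0],[0,0,0],[0,0,0],[0,0,0],[0,0,0],[0,0,0]], delta_pos=[[0,0.0053,-0.0086],[0,0.0058,-0.0084],[0,0.0062,-0.0081],[0,0.0066,-0.0078],[0,0.007,-0.0074],[0,0.0073,-0.0071],[0,0.0077,-0.0067],[0,0.008,-0.0063],[0,0.0083,-0.0059],[0,0.0086,-0.0055]], gripper=[0,0,0,0,0,0,0,0,0,0])

```text
time: 7.02
tool_pos: [0.5468, -0.1275, 0.2442]
tcp_rot: [-2.085, -2.344, 0.005]
wrist_force: [-11.6, 2.1, 7.4]
width: 0.121
grip_force: 29.5
```

Request:
jog_arm(turn=[[0,0,0],[0,0,0],[0,0,0],[0,0,0],[0,0,0],[0,0,0],[0,0,0],[0,0,0],[0,0,0],[0,0,0]], delta_pos=[[0,0.0088,-0.005],[0,0.0091,-0.0046],[0,0.0093,-0.0041],[0,0.0095,-0.0037],[0,0.0097,-0.0032],[0,0.0098,-0.0027],[0,0.0099,-0.0022],[0,0.01,-0.0017],[0,0.0101,-0.0012],[0,0,0]], gripper=[0,0,0,0,0,0,0,0,0,0])

```text
time: 7.85
tool_pos: [0.6373, -0.1169, 0.2741]
tcp_rot: [2.085, 2.346, 0.006]
wrist_force: [-0.6, 2.9, 3.6]
width: 0.121
grip_force: 30.8
```

Run:
```python
from h import *
s=read_state(); print(s['width'],s['grip_force'],s['wrist_force'],s['tool_pos'],Rc.T@(s['tool_pos']-C0))
hp=lambda t: np.array([.115-.198*np.cos(t)+.046*np.sin(t), .105+.198*np.sin(t)+.046*np.cos(t)])
for t in(1.1,1.15,1.2,1.25,1.3): print(t,hp(t))
top=vision.read_camera('top'); sc=vision.read_camera('scene')
cv2.imwrite('pics/t4.png',top[:,:,::-1]); cv2.imwrite('pics/s4.png',sc[:,:,::-1])
for n,im in(('top',top),('scene',sc)):
    h=cv2.cvtColor(im,cv2.COLOR_RGB2HSV); k=cv2.inRange(h,(0,140,70),(7,255,255))|cv2.inRange(h,(173,140,70),(180,255,255))
    N,_,st,ce=cv2.connectedComponentsWithStats(k)
    print(n,[(st[i,4],st[i,:4],ce[i]) for i in range(1,N) if st[i,4]>6])
a=cv2.resize(sc[120:330,200:400],None,fx=2.7,fy=2.7,interpolation=cv2.INTER_CUBIC); cv2.imwrite('pics/c4.png',a[:,:,::-1])
```

```text
0.12139584917395739 30.794829726219177 [-0.5833  2.9022  3.6293] [ 0.6373 -0.1169  0.2741] [0.0994 0.0032 0.2741]
1.1 [0.0662 0.3023]
1.15 [0.0761 0.3045]
1.2 [0.0861 0.3062]
1.25 [0.0962 0.3074]
1.3 [0.1064 0.3081]
top [(np.int32(191), array([163, 167,  16,  19], dtype=int32), array([170.7539, 176.6597])), (np.int32(24), array([370, 182,   5,   6], dtype=int32), array([371.9167, 184.2917])), (np.int32(71), array([446, 204,  23,  16], dtype=int32), array([456.7465, 210.507 ])), (np.int32(65), array([450, 213,  24,  13], dtype=int32), array([462.1538, 219.8   ])), (np.int32(165), array([205, 228,  25,  14], dtype=int32), array([217.1273, 235.1636]))]
scene [(np.int32(28), array([254, 137,   8,   9], dtype=int32), array([257.1786, 140.7143])), (np.int32(9), array([261, 138,   5,   5], dtype=int32), array([263.3333, 139.6667])), (np.int32(102), array([227, 186,   6,  20], dtype=int32), array([229.5   , 195.6667])), (np.int32(50), array([336, 259,   9,   9], dtype=int32), array([340.2, 262.8])), (np.int32(127), array([362, 384,  33,  20], dtype=int32), array([379.063 , 392.6142])), (np.int32(133), array([358, 391,  31,  25], dtype=int32), array([372.6842, 404.8571]))]
```

View pics/c4.png

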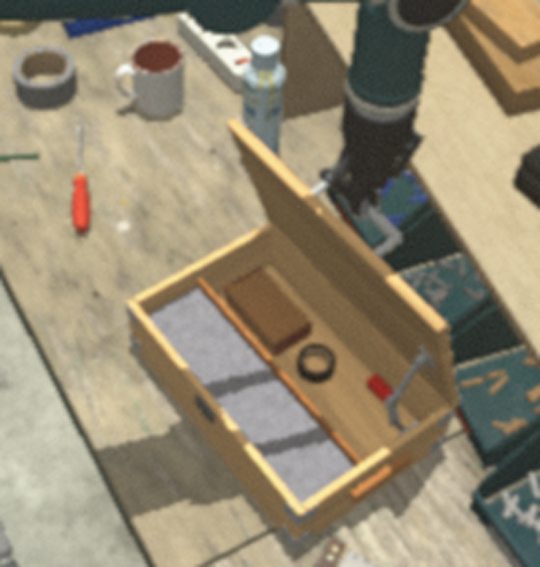

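Run:
```python
from h import *
p,g=tri(('top',(371.9,184.3)),('scene',(340.2,262.8))); print(p,g,'chest',Rc.T@(p-C0))
# elbow kinematics: foot (53,83), head fixed on lid; from closed folded both; solve for head in lid frame using straight at 1.40 & folded
F=np.array([.053,.083]);H=np.array([.115,.105])
rot=lambda t,v:np.array([v[0]*np.cos(t)+v[1]*np.sin(t),-v[0]*np.sin(t)+v[1]*np.cos(t)])
from scipy.optimize import fsolve,brentq
L=.069
# straight dir known: elbow (66,151): head at lid 1.4 = F+2*(E-F)
E=np.array([.066,.151]); hd=F+2*(E-F); v=rot(-1.40,hd-H); print('head lid coords',v)
def elbow(t):
    h=H+rot(t,v); d=h-F; n=np.linalg.norm(d); a=np.sqrt(max(L*L-n*n/4,0)); m=(h+F)/2; u=d/n
    return m+a*np.array([-u[1],u[0]]), n
for t in(0,1.15,1.2,1.25,1.3,1.35,1.38,1.39,1.4): print(t,*elbow(t))
```

```text
[ 0.5881 -0.2564  0.1602] 0.0037568184307938627 chest [ 0.0339 -0.1294  0.1602]
head lid coords [-0.1185 -0.0161]
0 [0.0182 0.0234] 0.05676752687463438
1.15 [0.0217 0.1445] 0.1235542367436389
1.2 [0.0276 0.1472] 0.12664088941124027
1.25 [0.0341 0.1494] 0.12967896588319827
1.3 [0.0415 0.151 ] 0.13266446769781773
1.35 [0.0505 0.152 ] 0.13559364882915037
1.38 [0.0581 0.1518] 0.13732265131164903
1.39 [0.0628 0.1513] 0.137894071737029
1.4 [0.066 0.151] 0.13846299144536778
```

Roller measures at chest (34,-129,~150), matching the linkage at lid 1.25 rad. Release the handle, go up and over to the front.

Request:
jog_arm(turn=[[0,0,0],[0,0,0],[0,0,0],[0,0,0],[0,0,0],[0,0,0],[0,0,0],[0,0,0]], delta_pos=[[0,0,0],[0,0,0],[0,0,0],[0,0,-0.02],[0,0,-0.03],[0,0,-0.03],[0,0,-0.03],[0,0,0]], gripper=[0.032,0.032,0.032,0.032,0.032,0.032,0.032,0.032])

```text
time: 8.62
tool_pos: [0.637, -0.1188, 0.3884]
tcp_rot: [2.081, 2.339, 0.009]
wrist_force: [-0.1, -0.5, 2.1]
width: 0.377
grip_force: 0.0
```

Request:
jog_arm(turn=[[0,0,0],[0,0,0],[0,0,0],[0,0,0],[0,0,0],[0,0,0],[-0.12,0,0],[-0.12,0,0],[-0.12,0,0],[-0.12,0,0],[-0.12,0,0],[-0.12,0,0],[0,0,0]], delta_pos=[[-0.0215,-0.0315,0],[-0.0215,-0.0315,0],[-0.0215,-0.0315,0],[-0.0215,-0.0315,0],[-0.0215,-0.0315,0],[-0.0215,-0.0315,0],[0,0,0],[0,0,0],[0,0,0],[0,0,0],[0,0,0],[0,0,0],[0,0,0]], gripper=[0,0,0,0,0,0,0,0,0,0,0,0,0])

```text
time: 9.7
tool_pos: [0.4575, -0.2673, 0.3731]
tcp_rot: [1.718, 1.916, 0.726]
wrist_force: [0.1, 0.5, -2.0]
width: -0.005
grip_force: 0.0
```

Run:
```python
from h import *
s=read_state(); a=.72
y=Rc[:,0]; Rt=np.c_[Rc[:,1],Rc@[np.cos(a),0,np.sin(a)],Rc@[np.sin(a),0,-np.cos(a)]]
# real tip 25 mm behind TCP. contact 12 mm behind real tip on rear finger face (14.5 from centreline)
zt=np.array([np.sin(a),0,-np.cos(a)]); yt=np.array([np.cos(a),0,np.sin(a)])
def tcp(rx,rz,gap,y=-.126):
    return W(*(np.array([rx,y,rz])-yt*(.010+.0145+gap)+zt*(.012+.025)))
P=tcp(.034,.149,.04); print('standoff TCP',P,Rc.T@(P-C0)); go(P,Rt)
for sfx in(.04,):
    im=vision.read_camera('wrist'); cv2.imwrite('pics/w5.png',im[:,:,::-1])
    h=cv2.cvtColor(im,cv2.COLOR_RGB2HSV); k=cv2.inRange(h,(0,140,70),(7,255,255))|cv2.inRange(h,(173,140,70),(180,255,255))
    N,_,st,ce=cv2.connectedComponentsWithStats(k); print([(st[i,:],ce[i]) for i in range(1,N) if st[i,4]>20])
for n,im in(('top',vision.read_camera('top')),('scene',vision.read_camera('scene'))):
    h=cv2.cvtColor(im,cv2.COLOR_RGB2HSV); k=cv2.inRange(h,(0,140,70),(7,255,255))|cv2.inRange(h,(173,140,70),(180,255,255)); k[:,:325]=0;k[:,400:]=0
    N,_,st,ce=cv2.connectedComponentsWithStats(k); print(n,[(st[i,:],ce[i]) for i in range(1,N) if st[i,4]>6])
```

```text
standoff TCP [ 0.5639 -0.2559  0.0787] [ 0.0099 -0.126   0.0787]
at [ 0.4575 -0.2673  0.3731] t 9.7 F [ 0.0738  0.5469 -1.983 ] w -0.004582657492972154 q [-1.0147 -0.3952  2.088   0.6963  1.1941 -1.3033]
shift in tool [-0.0026 -0.1132  0.2921] world [ 0.1064  0.0114 -0.2944]
turn [-0.0017  0.0002 -0.0115]  shift after turn [-0.0014 -0.1137  0.292 ]
tool axes in chest
 [[ 0.0088  0.7528  0.6581]
 [ 0.9999 -0.0115 -0.0002]
 [ 0.0074  0.6581 -0.7529]]
[(array([228, 147,  18,  29, 452], dtype=int32), array([236.427 , 160.7301]))]
top [(array([366, 182,   9,   6,  44], dtype=int32), array([370.2045, 184.7955]))]
scene [(array([336, 259,   9,  10,  49], dtype=int32), array([340.1224, 262.9592])), (array([362, 384,  33,  20, 130], dtype=int32), array([379.1923, 392.7385])), (array([358, 391,  32,  25, 136], dtype=int32), array([372.7206, 404.8382]))]
```

Request:
jog_arm(turn=[[0,0,0],[0,0,0],[0,0,0],[0,0,0],[0,0,0],[0,0,0],[0,0,0],[0,0,0],[0,0,0]], delta_pos=[[0,-0.0134,0.0328],[0,-0.0134,0.0328],[0,-0.0134,0.0328],[0,-0.0134,0.0328],[0,-0.0134,0.0328],[0,-0.0134,0.0328],[0,-0.0134,0.0328],[0,-0.0134,0.0328],[0,0,0]], gripper=[0,0,0,0,0,0,0,0,0])

```text
time: 10.6
tool_pos: [0.5542, -0.2533, 0.105]
tcp_rot: [1.712, 1.931, 0.726]
wrist_force: [0.0, 1.4, -1.1]
width: -0.003
grip_force: 0.0
```

Run:
```python
from h import *
go(W(.040,-.126,.105))
s=read_state(); print(Rc.T@(s['tool_pos']-C0))
im=vision.read_camera('wrist'); sc=vision.read_camera('scene')
a=im[:,80:480]; b=cv2.resize(sc[200:310,260:365],None,fx=3.8,fy=3.8,interpolation=cv2.INTER_CUBIC)[:420,:399]
p=lambda i:np.pad(i,((0,420-i.shape[0]),(0,0),(0,0)))
cv2.imwrite('pics/c5.png',np.hstack([p(a),p(b)])[:,:,::-1])
```

```text
at [ 0.5542 -0.2533  0.105 ] t 10.6 F [ 0.0463  1.4062 -1.0526] w -0.002742501887899864 q [-0.7988 -0.0011  2.2968  1.0401  0.653  -1.7162]
shift in tool [-0.0039  0.0299  0.0257] world [0.0396 0.001  0.    ]
tool axes in chest
 [[-0.0029  0.7569  0.6536]
 [ 1.     -0.0026  0.0074]
 [ 0.0074  0.6536 -0.7568]]
[ 0.0006 -0.1223  0.105 ]
```

View pics/c5.png

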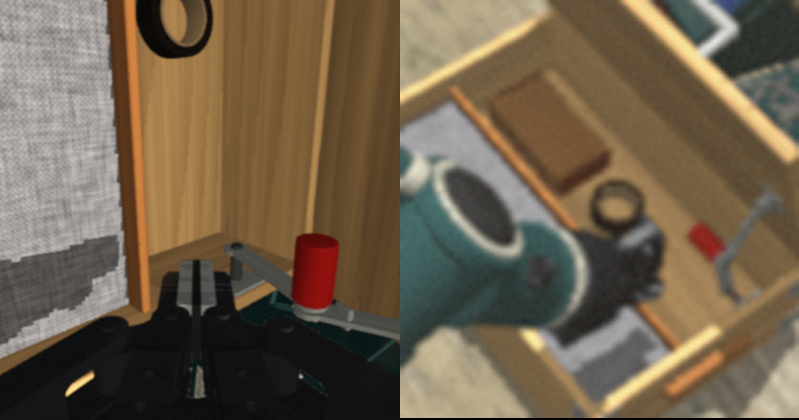

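The wrist half shows the red roller at about (317,270), right of the shut fingertips at (197,262) and level with them along y. The scene half shows the gripper inside the opening, clear of the lid. Push to the back.

Request:
jog_arm(turn=[[0,0,0],[0,0,0],[0,0,0],[0,0,0],[0,0,0],[0,0,0]], delta_pos=[[-0.0005,0.0038,0.0033],[-0.0005,0.0038,0.0033],[-0.0005,0.0038,0.0033],[-0.0005,0.0038,0.0033],[-0.0005,0.0038,0.0033],[-0.0005,0.0038,0.0033]], gripper=[0,0,0,0,0,0])

```text
time: 11.2
tool_pos: [0.5848, -0.2573, 0.1133]
tcp_rot: [1.706, 1.919, 0.722]
wrist_force: [0.6, -1.2, -0.5]
width: 0.003
grip_force: 0.0
```

Request:
jog_arm(turn=[[0,0,0],[0,0,0],[0,0,0],[0,0,0]], delta_pos=[[0,0.0023,0.002],[0,0.0023,0.002],[0,0.0023,0.002],[0,0.0023,0.002]], gripper=[0,0,0,0])

```text
time: 11.53
tool_pos: [0.596, -0.2553, 0.1117]
tcp_rot: [1.708, 1.92, 0.722]
wrist_force: [-4.2, -0.4, 1.5]
width: 0.001
grip_force: 1.9
```

Request:
jog_arm(turn=[[0,0,0],[0,0,0],[0,0,0],[0,0,0]], delta_pos=[[0,0.0023,0.002],[0,0.0023,0.002],[0,0.0023,0.002],[0,0.0023,0.002]], gripper=[0,0,0,0])

```text
time: 11.87
tool_pos: [0.608, -0.2538, 0.1117]
tcp_rot: [1.708, 1.92, 0.722]
wrist_force: [-3.9, -0.9, 1.5]
width: -0.001
grip_force: 1.6
```

```bash
cat > chk.py <<'E'
from h import *
s=read_state(); print('tcp chest',Rc.T@(s['tool_pos']-C0),'F',Rc.T@s['wrist_force'],'t',s['time'])
for n in('top','scene'):
    im=vision.read_camera(n); h=cv2.cvtColor(im,cv2.COLOR_RGB2HSV); k=cv2.inRange(h,(0,140,60),(7,255,255))|cv2.inRange(h,(173,140,60),(180,255,255)); k[:,:325]=0;k[:,400:]=0;k[300:]=0
    N,_,st,ce=cv2.connectedComponentsWithStats(k); print(n,[(st[i,:],ce[i]) for i in range(1,N) if st[i,4]>6])
for x,z in((.034,.149),(.05,.152),(.066,.151),(.071,.150)): print(x,proj('top',W(x,-.129,z+.004)),proj('scene',W(x,-.129,z+.004)))
E
python3 chk.py
```

```text
tcp chest [ 0.0539 -0.1292  0.1117] F [-4.0281 -0.4599  1.5185] t 11.8667
top [(array([365, 179,  10,   6,  51], dtype=int32), array([369.8235, 181.6471]))]
scene [(array([343, 258,   5,   8,  27], dtype=int32), array([344.7037, 261.963 ]))]
0.034 [371.1405 185.1046] [340.4763 263.8065]
0.05 [370.5801 180.3253] [344.5017 260.747 ]
0.066 [369.7935 175.7353] [348.33   258.3859]
0.071 [369.5097 174.3383] [349.4877 257.77  ]
```

Request:
jog_arm(turn=[[0,0,0],[0,0,0],[0,0,0],[0,0,0]], delta_pos=[[0,0.0023,0.002],[0,0.0023,0.002],[0,0.0023,0.002],[0,0.0023,0.002]], gripper=[0,0,0,0])

```text
time: 12.3
tool_pos: [0.6208, -0.2524, 0.1125]
tcp_rot: [1.707, 1.92, 0.723]
wrist_force: [-2.1, 0.7, -0.2]
width: 0.002
grip_force: 0.6
```

Request:
jog_arm(turn=[[0,0,0],[0,0,0],[0,0,0]], delta_pos=[[0,0.0015,0.0013],[0,0.0015,0.0013],[0,0.0015,0.0013]], gripper=[0,0,0])

```text
time: 12.55
tool_pos: [0.6268, -0.2519, 0.1125]
tcp_rot: [1.707, 1.919, 0.723]
wrist_force: [-0.3, -0.2, 0.6]
width: -0.002
grip_force: 0.0
```

```bash
python3 chk.py
```

```text
tcp chest [ 0.0728 -0.1295  0.1125] F [-0.3221 -0.1355  0.5908] t 12.55
top [(array([364, 173,  10,   6,  49], dtype=int32), array([368.6531, 175.8163]))]
scene [(array([347, 256,   6,   7,  25], dtype=int32), array([349.44, 259.08]))]
0.034 [371.1405 185.1046] [340.4763 263.8065]
0.05 [370.5801 180.3253] [344.5017 260.747 ]
0.066 [369.7935 175.7353] [348.33   258.3859]
0.071 [369.5097 174.3383] [349.4877 257.77  ]
```

Request:
jog_arm(turn=[[0,0,0],[0,0,0],[0,0,0]], delta_pos=[[0,0.0015,0.0013],[0,0.0015,0.0013],[0,0,0]], gripper=[0,0,0])

```text
time: 12.9
tool_pos: [0.6301, -0.2515, 0.1121]
tcp_rot: [1.708, 1.92, 0.722]
wrist_force: [-1.6, -0.1, -0.3]
width: -0.002
grip_force: 0.6
```

Request:
jog_arm(turn=[[0,0,0],[0,0,0]], delta_pos=[[0,0.0008,0.0006],[0,0.0008,0.0006]], gripper=[0,0])

```text
time: 13.07
tool_pos: [0.6308, -0.2513, 0.1113]
tcp_rot: [1.708, 1.921, 0.72]
wrist_force: [-14.6, -2.0, 4.4]
width: -0.002
grip_force: 6.1
```

```bash
python3 chk.py
```

```text
tcp chest [ 0.0769 -0.1294  0.1113] F [-14.7523  -0.2256   4.3503] t 13.0667
top [(array([364, 172,  10,   6,  46], dtype=int32), array([368.4348, 174.8913]))]
scene [(array([348, 256,   6,   7,  28], dtype=int32), array([350.1429, 258.8929]))]
0.034 [371.1405 185.1046] [340.4763 263.8065]
0.05 [370.5801 180.3253] [344.5017 260.747 ]
0.066 [369.7935 175.7353] [348.33   258.3859]
0.071 [369.5097 174.3383] [349.4877 257.77  ]
```

Hard stop felt (15 N). Back off and check that it stays.

Request:
jog_arm(turn=[[0,0,0],[0,0,0],[0,0,0],[0,0,0],[0,0,0],[0,0,0],[0,0,0],[0,0,0],[0,0,0],[0,0,0],[0,0,0],[0,0,0]], delta_pos=[[0,-0.0015,-0.0013],[0,-0.0076,-0.0066],[0,-0.0114,-0.01],[0,-0.0152,-0.0132],[0,-0.0152,-0.0132],[0,0,0],[0,0,0],[0,0,0],[0,0,0],[0,0,0],[0,0,0],[0,0,0]], gripper=[0,0,0,0,0,0,0,0,0,0,0,0])

```text
time: 14.17
tool_pos: [0.5656, -0.2588, 0.1122]
tcp_rot: [1.707, 1.921, 0.723]
wrist_force: [-0.7, -0.5, 1.2]
width: 0.001
grip_force: 0.0
```

```bash
python3 chk.py; python3 -c "
from h import *
go(W(.0,-.06,.40),down(YAW))"
```

```text
tcp chest [ 0.0112 -0.1291  0.1122] F [-0.8022 -0.4255  1.2453] t 14.1667
top [(array([364, 172,  10,   6,  49], dtype=int32), array([368.6531, 174.8163]))]
scene [(array([345, 253,   9,  10,  53], dtype=int32), array([348.4906, 257.6415]))]
0.034 [371.1405 185.1046] [340.4763 263.8065]
0.05 [370.5801 180.3253] [344.5017 260.747 ]
0.066 [369.7935 175.7353] [348.33   258.3859]
0.071 [369.5097 174.3383] [349.4877 257.77  ]
at [ 0.5654 -0.2588  0.1121] t 14.2667 F [ 0.207  -0.0577  0.1566] w -0.0013284846231711098 q [-0.7883  0.0056  2.2777  1.0421  0.6447 -1.7041]
shift in tool [ 0.0691  0.1814 -0.2238] world [-0.0192  0.0672  0.2879]
turn [ 0.7199  0.0008 -0.0024]  shift after turn [ 0.069  -0.011  -0.2879]
tool axes in chest
 [[ 0.0025  0.7519  0.6593]
 [ 1.     -0.0019 -0.0015]
 [ 0.0001  0.6593 -0.7519]]
```

Request:
jog_arm(turn=[[0,0,0],[0,0,0],[0,0,0],[0,0,0],[0,0,0],[0,0,0],[0,0,0],[0,0,0],[0.12,0,0],[0.12,0,0],[0.12,0,0],[0.12,0,0],[0.12,0,0],[0.12,0,0],[0,0,0]], delta_pos=[[0.0087,0.017,-0.033],[0.0087,0.017,-0.033],[0.0087,0.017,-0.033],[0.0087,0.017,-0.033],[0.0087,0.017,-0.033],[0.0087,0.017,-0.033],[0.0087,0.017,-0.033],[0.0087,0.017,-0.033],[0,0,0],[0,0,0],[0,0,0],[0,0,0],[0,0,0],[0,0,0],[0,0,0]], gripper=[0,0,0,0,0,0,0,0,0,0,0,0,0,0,0])

```text
time: 15.52
tool_pos: [0.4892, -0.1974, 0.3975]
tcp_rot: [-2.079, -2.346, 0.006]
wrist_force: [-0.3, -0.2, -0.3]
width: 0.002
grip_force: 0.0
```

```bash
python3 chk.py; python3 -c "
from h import *
go(W(.073,-.06,.335),down(YAW))"
```

```text
tcp chest [-0.0572 -0.0589  0.3975] F [-0.3126 -0.2086 -0.2844] t 15.5167
top [(array([364, 172,   9,   6,  41], dtype=int32), array([368.    , 174.7317]))]
scene [(array([344, 253,  10,  10,  53], dtype=int32), array([348.4717, 257.6792]))]
0.034 [371.1405 185.1046] [340.4763 263.8065]
0.05 [370.5801 180.3253] [344.5017 260.747 ]
0.066 [369.7935 175.7353] [348.33   258.3859]
0.071 [369.5097 174.3383] [349.4877 257.77  ]
at [ 0.4868 -0.1975  0.3986] t 15.6167 F [-0.0806 -0.0273  0.0279] w -0.0010180828260098035 q [-0.4335 -0.0789  1.6305  0.0009  1.5926 -0.5528]
shift in tool [-0.0012  0.1327  0.0634] world [ 0.1318  0.0147 -0.0636]
turn [-0.0017 -0.0021 -0.0006]  shift after turn [-0.0012  0.1326  0.0636]
tool axes in chest
 [[ 0.0006  1.     -0.0017]
 [ 1.     -0.0006  0.0021]
 [ 0.0021 -0.0017 -1.    ]]
```

Request:
jog_arm(turn=[[0,0,0],[0,0,0],[0,0,0],[0,0,0],[0,0,0],[0,0,0],[0,0,0],[0,0,0]], delta_pos=[[0,0.0265,0],[0,0.0265,0],[0,0.0265,0],[0,0.0265,0],[0,0.0265,0],[0,0,0.025],[0,0,0.025],[0,0,0]], gripper=[0,0,0,0,0,0,0,0])

```text
time: 16.28
tool_pos: [0.614, -0.1824, 0.3449]
tcp_rot: [-2.084, -2.341, 0.003]
wrist_force: [-0.3, -0.7, -1.6]
width: 0.003
grip_force: 0.0
```

Request:
jog_arm(turn=[[0,0,0],[0,0,0],[0,0,0],[0,0,0],[0,0,0]], delta_pos=[[0,0,0.005],[0,0,0.005],[0,0,0.005],[0,0,0.004],[0,0,0]], gripper=[0,0,0,0,0])

```text
time: 16.7
tool_pos: [0.617, -0.1829, 0.3315]
tcp_rot: [2.088, 2.347, 0.0]
wrist_force: [-1.0, 0.6, -0.6]
width: 0.005
grip_force: 0.0
```

Request:
jog_arm(turn=[[0,0,0],[0,0,0],[0,0,0]], delta_pos=[[0,0,0.002],[0,0,0.002],[0,0,0]], gripper=[0,0,0])

```text
time: 16.95
tool_pos: [0.6173, -0.1828, 0.3272]
tcp_rot: [-2.088, -2.347, 0.0]
wrist_force: [0.1, 0.1, -0.4]
width: -0.001
grip_force: 0.0
```

Request:
jog_arm(turn=[[0,0,0],[0,0,0],[0,0,0]], delta_pos=[[0,0,0.003],[0,0,0.003],[0,0,0.002]], gripper=[0,0,0])

```text
time: 17.2
tool_pos: [0.6172, -0.1827, 0.3188]
tcp_rot: [-2.087, -2.347, 0.0]
wrist_force: [0.5, -0.1, -0.1]
width: -0.003
grip_force: 0.0
```

Request:
jog_arm(turn=[[0,0,0],[0,0,0],[0,0,0]], delta_pos=[[0,0,0.0015],[0,0,0.0015],[0,0,0]], gripper=[0,0,0])

```text
time: 17.45
tool_pos: [0.6171, -0.1827, 0.3158]
tcp_rot: [-2.087, -2.347, 0.0]
wrist_force: [0.1, 0.1, -0.3]
width: 0.001
grip_force: 0.0
```

Request:
jog_arm(turn=[[0,0,0],[0,0,0]], delta_pos=[[0,0,0.001],[0,0,0.0]], gripper=[0,0])

```text
time: 17.62
tool_pos: [0.6173, -0.1828, 0.3152]
tcp_rot: [-2.088, -2.347, 0.0]
wrist_force: [-0.0, 0.3, -0.4]
width: 0.003
grip_force: 0.0
```

Request:
jog_arm(turn=[[0,0,0],[0,0,0]], delta_pos=[[0,0,0.001],[0,0,0.0]], gripper=[0,0])

```text
time: 17.78
tool_pos: [0.6173, -0.1828, 0.3143]
tcp_rot: [-2.088, -2.347, 0.0]
wrist_force: [-0.4, -0.0, -0.7]
width: 0.002
grip_force: 0.0
```

Request:
jog_arm(turn=[[0,0,0],[0,0,0],[0,0,0]], delta_pos=[[0,0,0.001],[0,0,0.001],[0,0,0]], gripper=[0,0,0])

```text
time: 18.03
tool_pos: [0.6175, -0.1829, 0.3135]
tcp_rot: [2.087, 2.347, 0.001]
wrist_force: [-1.4, 0.4, 3.7]
width: 0.002
grip_force: 1.8
```

Request:
jog_arm(turn=[[0,0,0],[0,0,0]], delta_pos=[[0,0,0.001],[0,0,0]], gripper=[0,0])

```text
time: 18.2
tool_pos: [0.6176, -0.1829, 0.3134]
tcp_rot: [2.086, 2.346, 0.001]
wrist_force: [-1.9, 0.3, 6.4]
width: -0.001
grip_force: 3.6
```

Contact at 0.3135 as expected. Press to about 10 N and hold.

Request:
jog_arm(turn=[[0,0,0],[0,0,0],[0,0,0],[0,0,0],[0,0,0]], delta_pos=[[0,0,0.0012],[0,0,0],[0,0,0],[0,0,0],[0,0,0]], gripper=[0,0,0,0,0])

```text
time: 18.62
tool_pos: [0.6176, -0.1829, 0.3133]
tcp_rot: [2.086, 2.345, 0.002]
wrist_force: [-2.6, 1.0, 9.7]
width: 0.001
grip_force: 5.2
```

```bash
python3 chk.py
```

```text
tcp chest [ 0.072  -0.0599  0.3133] F [-2.4475  1.2896  9.7146] t 18.6167
top [(array([369, 172,   5,   6,  20], dtype=int32), array([370.95, 174.7 ]))]
scene [(array([344, 253,  10,  10,  53], dtype=int32), array([348.4717, 257.6792]))]
0.034 [371.1405 185.1046] [340.4763 263.8065]
0.05 [370.5801 180.3253] [344.5017 260.747 ]
0.066 [369.7935 175.7353] [348.33   258.3859]
0.071 [369.5097 174.3383] [349.4877 257.77  ]
```

Request:
jog_arm(turn=[[0,0,0],[0,0,0],[0,0,0],[0,0,0],[0,0,0],[0,0,0],[0,0,0],[0,0,0],[0,0,0],[0,0,0],[0,0,0],[0,0,0],[0,0,0],[0,0,0],[0,0,0],[0,0,0]], delta_pos=[[0,0,-0.035],[0,0,-0.035],[0.0355,-0.0086,0],[0.0355,-0.0086,0],[0.0355,-0.0086,0],[0.0355,-0.0086,0],[0.0355,-0.0086,0],[0.0355,-0.0086,0],[0.0355,-0.0086,0],[0.0355,-0.0086,0],[0.0355,-0.0086,0],[0.0355,-0.0086,0],[0.0355,-0.0086,0],[0.0355,-0.0086,0],[0.0355,-0.0086,0],[0.0355,-0.0086,0]], gripper=[0,0,0.06,0.06,0.06,0.06,0.06,0.06,0.06,0.06,0.06,0.06,0.06,0.06,0.06,0.06])

```text
time: 20.05
tool_pos: [0.4387, 0.2982, 0.3799]
tcp_rot: [2.088, 2.347, 0.0]
wrist_force: [0.5, -0.0, -0.4]
width: 0.707
grip_force: 0.0
```

Request:
jog_arm(turn=[[0,0,0.102],[0,0,0.102],[0,0,0.102],[0,0,0.102],[0,0,0.102],[0,0,0],[0,0,0],[0,0,0],[0,0,0],[0,0,0],[0,0,0]], delta_pos=[[0,0,0],[0,0,0],[0,0,0],[0,0,0],[0,0,0],[0,0,0.04],[0,0,0.04],[0,0,0.04],[0,0,0.04],[0,0,0.04],[0,0,0]], gripper=[0.06,0.06,0.06,0.06,0.06,0.06,0.06,0.06,0.06,0.06,0.06])

```text
time: 20.97
tool_pos: [0.4332, 0.2928, 0.1701]
tcp_rot: [-2.612, -1.745, 0.027]
wrist_force: [-1.5, -0.3, -1.5]
width: 0.697
grip_force: 0.0
```

Run:
```python
from h import *
s=read_state(); R=Ro.from_rotvec(s['tcp_rot']).as_matrix(); print('tool y heading',np.arctan2(R[1,1],R[0,1]))
im=vision.read_camera('wrist'); h=cv2.cvtColor(im,cv2.COLOR_RGB2HSV)
k=cv2.inRange(h,(0,140,60),(7,255,255))|cv2.inRange(h,(173,140,60),(180,255,255))
N,lab,st,ce=cv2.connectedComponentsWithStats(k); i=1+np.argmax(st[1:,4]); pts=np.argwhere(lab==i)[:,::-1].astype(float)
c=pts.mean(0); w,V=np.linalg.eigh(np.cov(pts.T)); pr=(pts-c)@V[:,1]
print(st[i],c); P=[onz('wrist',c+V[:,1]*t,.02) for t in(pr.min(),pr.max())]; print(P,'ctr',onz('wrist',c,.02)); d=P[0]-P[1]; print('len',np.linalg.norm(d),'ang',np.arctan2(d[1],d[0])%np.pi)
go([.4407,.2965,-.02],down(-.394))
```

```text
tool y heading -0.39307753809689483
[ 269  135   31  104 2737] [284.3997 186.696 ]
[array([0.4562, 0.3262, 0.02  ]), array([0.4183, 0.2365, 0.02  ])] ctr [0.438  0.2832 0.02  ]
len 0.09741078019219906 ang 1.171441838493671
at [0.4355 0.2943 0.1747] t 21.0167 F [-1.3224 -0.4962  0.2354] w 0.7000638970852892 q [0.5468 0.0118 1.9479 0.     1.1937 0.9397]
shift in tool [0.0059 0.0053 0.1946] world [ 0.0052  0.0022 -0.1947]
turn [-0.007   0.0095  0.0011]  shift after turn [0.004  0.0039 0.1947]
tool axes in chest
 [[ 0.4907  0.8713 -0.0107]
 [ 0.8713 -0.4908 -0.0049]
 [-0.0095 -0.007  -0.9999]]
```

Request:
jog_arm(turn=[[0,0,0],[0,0,0],[0,0,0],[0,0,0],[0,0,0],[0,0,0]], delta_pos=[[0.003,0.0025,0.04],[0.003,0.0025,0.04],[0,0,0.04],[0,0,0.04],[0,0,0.01],[0,0,0]], gripper=[0.05,0.05,0.05,0.05,0.05,0.05])

```text
time: 21.52
tool_pos: [0.4457, 0.2998, 0.0092]
tcp_rot: [-2.612, -1.745, 0.006]
wrist_force: [-0.1, -0.5, -1.2]
width: 0.585
grip_force: 0.0
```

Run:
```python
from h import *
go([.4424,.2975,-.020],down(-.397))
```

```text
at [0.4457 0.2998 0.0092] t 21.5167 F [-0.0729 -0.4691 -1.2437] w 0.5853264928198999 q [ 0.5458  0.2151  2.0648 -0.      0.8658  0.9388]
shift in tool [-0.0033 -0.0021  0.0292] world [-0.0033 -0.0023 -0.0292]
turn [-0.0024  0.0033  0.004 ]  shift after turn [-0.0034 -0.0021  0.0292]
tool axes in chest
 [[ 0.4908  0.8713 -0.0037]
 [ 0.8713 -0.4908 -0.0017]
 [-0.0033 -0.0024 -1.    ]]
```

Request:
jog_arm(turn=[[0,0,0],[0,0,0],[0,0,0],[0,0,0]], delta_pos=[[-0.003,-0.002,0.01],[0,0,0.01],[0,0,0.006],[0,0,0]], gripper=[0.05,0.05,0.05,0.05])

```text
time: 21.85
tool_pos: [0.4438, 0.2985, -0.0156]
tcp_rot: [2.612, 1.745, 0.001]
wrist_force: [0.9, -1.0, -1.1]
width: 0.585
grip_force: 0.0
```

Request:
jog_arm(turn=[[0,0,0],[0,0,0],[0,0,0],[0,0,0],[0,0,0]], delta_pos=[[0,0,0],[0,0,0],[0,0,0],[0,0,0],[0,0,0]], gripper=[0,0,0,0,0], grip_force=30)

```text
time: 22.27
tool_pos: [0.4444, 0.2988, -0.0149]
tcp_rot: [2.612, 1.745, 0.003]
wrist_force: [-1.4, -0.6, 5.7]
width: 0.292
grip_force: 29.8
```

Request:
jog_arm(turn=[[0,0,0],[0,0,0],[0,0,0],[0,0,0],[0,0,0],[0,0,0],[0,0,0],[0,0,-0.103],[0,0,-0.103],[0,0,-0.103],[0,0,-0.103],[0,0,-0.103],[0,0,0]], delta_pos=[[0,0,-0.005],[0,0,-0.015],[0,0,-0.03],[0,0,-0.04],[0,0,-0.04],[0,0,-0.04],[0,0,-0.03],[0,0,0],[0,0,0],[0,0,0],[0,0,0],[0,0,0],[0,0,0]], gripper=[0,0,0,0,0,0,0,0,0,0,0,0,0])

```text
time: 23.35
tool_pos: [0.4431, 0.2981, 0.1838]
tcp_rot: [-2.079, -2.355, 0.001]
wrist_force: [-0.4, 0.1, -0.5]
width: 0.293
grip_force: 29.6
```

Request:
jog_arm(turn=[[0,0,0],[0,0,0],[0,0,0],[0,0,0],[0,0,0],[0,0,0],[0,0,0],[0,0,0],[0,0,0],[0,0,0],[0,0,0],[0,0,0],[0,0,0],[0,0,0],[0,0,0],[0,0,0]], delta_pos=[[-0.0325,-0.0013,0],[-0.0325,-0.0013,0],[-0.0325,-0.0013,0],[-0.0325,-0.0013,0],[-0.0325,-0.0013,0],[-0.0325,-0.0013,0],[-0.0325,-0.0013,0],[-0.0325,-0.0013,0],[-0.0325,-0.0013,0],[-0.0325,-0.0013,0],[-0.0325,-0.0013,0],[-0.0325,-0.0013,0],[-0.0325,-0.0013,0],[-0.0325,-0.0013,0],[-0.0325,-0.0013,0],[0,0,0]], gripper=[0,0,0,0,0,0,0,0,0,0,0,0,0,0,0,0])

```text
time: 24.68
tool_pos: [0.4838, -0.193, 0.1842]
tcp_rot: [2.088, 2.344, -0.003]
wrist_force: [0.5, -1.0, -1.2]
width: 0.292
grip_force: 29.6
```

```bash
python3 - <<'E'
from h import *
go(W(-.0625,-.05,.045),down(YAW))
w=vision.read_camera('wrist'); t=vision.read_camera('top'); sc=vision.read_camera('scene')
a=cv2.resize(w,(400,300)); b=cv2.resize(sc[160:310,220:420],(400,300),interpolation=cv2.INTER_CUBIC); 
c=cv2.resize(t[130:265,230:410],(400,300),interpolation=cv2.INTER_CUBIC)
cv2.imwrite('pics/c6.png',np.hstack([a,b])[:,:,::-1])
h=cv2.cvtColor(w,cv2.COLOR_RGB2HSV)
k=cv2.inRange(h,(0,140,50),(7,255,255))|cv2.inRange(h,(173,140,50),(180,255,255))
N,lab,st,ce=cv2.connectedComponentsWithStats(k); print([(st[i],ce[i]) for i in range(1,N) if st[i,4]>60])
E
python3 chk.py
```

```text
at [ 0.4838 -0.193   0.1842] t 24.6833 F [ 0.481  -0.9823 -1.2481] w 0.29174589815472446 q [-0.4256 -0.0148  1.9563 -0.0028  1.1983 -0.5396]
shift in tool [ 0.0044 -0.0004  0.1392] world [-0.0008  0.0039 -0.1392]
turn [ 0.0001  0.0032 -0.005 ]  shift after turn [ 0.004  -0.0004  0.1392]
tool axes in chest
 [[ 0.005   1.      0.0001]
 [ 1.     -0.005  -0.0032]
 [-0.0032  0.0001 -1.    ]]
[(array([ 243,  214,   64,  185, 9654], dtype=int32), array([274.9438, 311.3919])), (array([ 463,  302,   41,   57, 1802], dtype=int32), array([482.4983, 330.1537]))]
tcp chest [-0.0622 -0.0486  0.1837] F [-0.2506  0.7325 -0.8502] t 24.8333
top [(array([364, 172,  10,   6,  47], dtype=int32), array([368.5745, 174.7872]))]
scene [(array([344, 253,  10,  10,  53], dtype=int32), array([348.4717, 257.6792]))]
0.034 [371.1405 185.1046] [340.4763 263.8065]
0.05 [370.5801 180.3253] [344.5017 260.747 ]
0.066 [369.7935 175.7353] [348.33   258.3859]
0.071 [369.5097 174.3383] [349.4877 257.77  ]
```

Request:
jog_arm(turn=[[0,0,0],[0,0,0],[0,0,0],[0,0,0],[0,0,0],[0,0,0],[0,0,0]], delta_pos=[[0,0,0.03],[0,0,0.03],[0,0,0.03],[0,0,0.025],[0,0,0.012],[0,0,0.008],[0,0,0]], gripper=[0,0,0,0,0,0,0])

```text
time: 25.52
tool_pos: [0.4827, -0.1866, 0.0478]
tcp_rot: [-2.079, -2.352, 0.001]
wrist_force: [-0.9, 0.3, -0.1]
width: 0.291
grip_force: 29.7
```

Request:
jog_arm(turn=[[0,0,0],[0,0,0],[0,0,0]], delta_pos=[[0,0,0.003],[0,0,0.001],[0,0,0]], gripper=[0,0,0])

```text
time: 25.77
tool_pos: [0.4848, -0.1883, 0.0465]
tcp_rot: [2.08, 2.351, 0.001]
wrist_force: [0.3, 0.0, -1.5]
width: 0.289
grip_force: 29.7
```

Request:
jog_arm(turn=[[0,0,0],[0,0,0],[0,0,0]], delta_pos=[[0,0,0.002],[0,0,0.001],[0,0,0]], gripper=[0,0,0])

```text
time: 26.02
tool_pos: [0.4844, -0.1883, 0.0432]
tcp_rot: [2.081, 2.351, 0.001]
wrist_force: [0.1, 0.5, 3.6]
width: 0.293
grip_force: 30.2
```

Request:
jog_arm(turn=[[0,0,0],[0,0,0],[0,0,0],[0,0,0],[0,0,0],[0,0,0],[0,0,0],[0,0,0],[0,0,0],[0,0,0],[0,0,0]], delta_pos=[[0,0,0],[0,0,0],[0,0,0],[0,0,0],[0,0,-0.02],[0,0,-0.03],[0,0,-0.04],[0,0,-0.04],[0,0,-0.03],[0,0,0],[0,0,0]], gripper=[0.05,0.05,0.05,0.05,0.05,0.05,0.05,0.05,0.05,0.05,0.05])

```text
time: 26.93
tool_pos: [0.4853, -0.1887, 0.205]
tcp_rot: [2.078, 2.349, 0.003]
wrist_force: [0.5, -0.2, -1.1]
width: 0.584
grip_force: 0.0
```

```bash
python3 - <<'E'
from h import *
w=vision.read_camera('wrist'); sc=vision.read_camera('scene')
a=cv2.resize(w,(400,300)); b=cv2.resize(sc[160:310,220:420],(400,300),interpolation=cv2.INTER_CUBIC)
cv2.imwrite('pics/c7.png',np.hstack([a,b])[:,:,::-1])
h=cv2.cvtColor(w,cv2.COLOR_RGB2HSV)
k=cv2.inRange(h,(0,140,50),(7,255,255))|cv2.inRange(h,(173,140,50),(180,255,255))
N,lab,st,ce=cv2.connectedComponentsWithStats(k)
for i in range(1,N):
    if st[i,4]>300: 
        pts=np.argwhere(lab==i)[:,::-1].astype(float); c=pts.mean(0); V=np.linalg.eigh(np.cov(pts.T))[1]; pr=(pts-c)@V[:,1]
        print(st[i],[Rc.T@(onz('wrist',c+V[:,1]*t,.075)-C0) for t in(pr.min(),0,pr.max())])
E
python3 chk.py
```

```text
[ 258  151   32  110 3001] [array([-0.0653, -0.0186,  0.075 ]), array([-0.0655, -0.0649,  0.075 ]), array([-0.0657, -0.1153,  0.075 ])]
[ 445  292   35   42 1026] [array([ 0.1008, -0.146 ,  0.075 ]), array([ 0.1101, -0.1662,  0.075 ]), array([ 0.1221, -0.1921,  0.075 ])]
tcp chest [-0.0625 -0.0484  0.201 ] F [0.0066 0.1213 0.2157] t 27.0333
top [(array([364, 172,  10,   6,  49], dtype=int32), array([368.4694, 174.8776])), (array([341, 216,   7,   7,  31], dtype=int32), array([344.    , 218.6452]))]
scene [(array([344, 253,  10,  10,  52], dtype=int32), array([348.4231, 257.7115]))]
0.034 [371.1405 185.1046] [340.4763 263.8065]
0.05 [370.5801 180.3253] [344.5017 260.747 ]
0.066 [369.7935 175.7353] [348.33   258.3859]
0.071 [369.5097 174.3383] [349.4877 257.77  ]
```

View pics/c7.png

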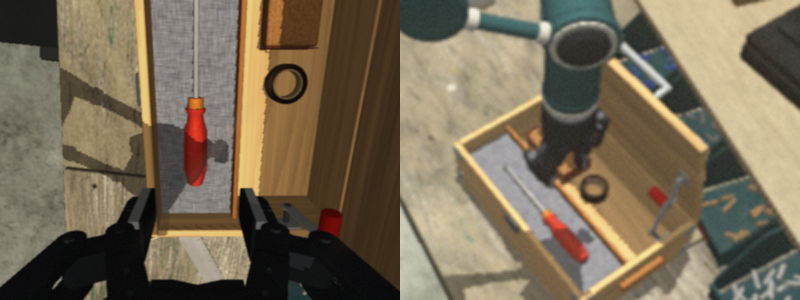

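The screwdriver (red handle at (195,145) in the wrist half) lies straight along the till's felt, released. The roller hasn't moved and the robot is clear, so I'm handing in.

```bash
python3 -c "
from workcell import ticket; print(ticket.finish_job())"
```

```text
the job is handed in; nothing more can be done
None
```

I raised the lid and pushed the stay onto its stop, then proved the lock at 9.7 N with the elbow not moving; the screwdriver now lies released lengthwise in the till, and the job was handed in at about 27 s with no verdict returned.

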